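Twist the drop-in pot home in the counter panel

TASK

One of the two steel drop-in pots in the wooden counter panel still stands proud of its tight pocket. Twist and press it down by its bridge handle until its flange sits fully home on the panel, with the handle in line with the routed slots, like its neighbour's. Leave the neighbouring pot and the ornate tin as they are, and let go.

Things in the scene. Friction and masses are not known exactly. Their poses are not given: they have to be found in the camera images.
- proud_pot_handle (a point): Centre of the 70 x 12 x 14 mm (long, wide, tall) bridge bar of the pot to seat; x along the bar, z up. Steel cup 62 mm across in a pocket, flange (76 mm) 10 to 16 mm above the panel, its top 30 mm below this point. Bar turned 30 to 65 deg anticlockwise from the slots. Needs 8 to 16 N straight down, 2 to 6 N while turning; never sinks by itself. Home: this point 34 mm above the panel. 0.3 kg.
- home_pot_handle (a point): Same point of the neighbouring, like pot in the panel's other pocket (which of the two is which varies): already home, bar in line with the slots, this point 34 mm above the panel's top. To be left alone.
- panel_top (a point): Centre of the top of the fixed wooden counter panel, 340 x 460 mm, 50 mm thick, lying on the bench. x runs along the three routed slots (160 x 18 mm, between the pockets), z up. Two pockets 66 mm across with sprung rubber grips lie on the y axis, 140 mm either side of this point.
- tin: An ornate metal tin with dark red inlay, about 156 x 96 mm and 65 mm tall, standing on the panel past the end of the slots farthest from the robot. Origin at the centre of its underside. To be left alone.
Mind the look-alikes: they are no part of the job. Leave any green look-alike of the part that bears proud_pot_handle alone.

How it is judged (in metres and radians):
At the end, for the whole second after the job is handed in: The proud pot is fully home in its pocket (flange within 3.5 mm of the panel, upright within 6 degrees), its bar in line with the slots within 15 degrees; the neighbouring pot is within 12 mm and the tin within 20 mm of where they were (z of proud_pot_handle in the frame of panel_top below 0.0375 m and angle between proud_pot_handle's own z axis and vertical below 0.1 rad and angle between the x axis of proud_pot_handle and the x axis of panel_top, either way round below 0.26 rad and distance of home_pot_handle from where it was at the start of the episode below 0.012 m and distance of tin from where it was at the start of the episode below 0.02 m); the robot touches nothing.
It fails at once if the neighbouring pot is disturbed (moved more than 12 mm) (distance of home_pot_handle from where it was at the start of the episode above 0.012 m).
It fails at once if the tin is pushed (moved more than 20 mm) (distance of tin from where it was at the start of the episode above 0.02 m).
It also fails if it takes over 38 s, if anything falls off the work surface, if the arm or the gripper's body presses on something with over 40 N, if the wrist force passes 120 N, or if a joint passes its speed limit or range.

ROBOT

A 7-joint arm with a two-finger parallel gripper is mounted at the origin on the work surface. World frame = base frame: x ahead of the robot, y to its left, z up, the work surface at z = 0. Lengths are in m, angles in degrees, forces in N, time in s.
With the tool pointing down it reaches from about 0.425 to 0.875 m from the base axis. Payload 4.7 kg.
Tool frame: the origin (TCP) lies between the finger pads; the fingertips stand env.finger_overhang ahead of it and the grasp point (between the pads) lies 5 mm behind it (env.finger_overhang is the distance from the TCP to the fingertips, in m); z points along the fingers, y is the line along which they close (so a half turn about z gives the same grasp; the last joint's range is limited). The gripper opens to 87 mm and grips with 3 to 60 N. Pads are 19 mm wide; open, the fingers measure 117 mm over their backs; the gripper's body (75 mm by 190 mm) begins 51 mm behind the grasp point.
Start: joints at [75.12, 18.392, -4.016, 83.108, 1.295, 78.541, -3.26], TCP at [0.176, -0.626, 0.237] pointing down, gripper open.
Joint ranges: [-163.93, 163.93], [-17.29, 119.83], [-79.2, 71.16], [3.27, 140.29], [-89.18, 269.18], [5.43, 117.66], [-154.24, 154.24]. Speed limits (degrees/s): [147.25, 147.25, 180, 180, 180, 180, 180].

INTERFACE

Orientations are given as [roll, pitch, yaw] about the fixed x, y, z axes, in that order (R = Rz(yaw) Ry(pitch) Rx(roll)).
In Python, from cell import telemetry, eyes, env, models gives the robot as it stands. The module is installed in compiled form; this text tells all that it offers.
- The arm moves only by the tool drive_tool, never from a script. Its arguments are lists of equal length, an entry for each row: "angular": the turn, a rotation vector about the tool's x, y, z in rad, a list of three; "delta_pos": the shift along the tool's x, y, z in cm, a list of three; "gripper": the finger opening in cm, from 0 to 8.7. A call has 1 to 20 rows; each row shifts and turns the commanded pose from where the row before left it, along the tool's axes as they then stand; what a row does not reach is not made up. A row lasts 1/10 s, in which the tool goes at most 50 mm and 8.59 degrees, less where a joint would pass 70% of its speed; a pose out of reach is approached as far as the arm can. A call with a gripper value outside its range is refused whole. The fingers move at their own pace and stop on an object; "squeeze" is the grip in N (left out, the last holds). Time passes only in rows, so rows that do not move let the fingers close. It gives the time, the measured TCP pose, the force, the opening and the grip force at its end, in the units of the state.
- telemetry.get_obs(): the state, without advancing time (a new reading comes with each control period).
- eyes.read_camera(name): name is "scene" or "top"; returns a dict with "pixels" (400x640x3 uint8, red, green, blue), "mtx" (3x3 intrinsics, pixels), "D" ([k1, k2, p1, p2, k3] as OpenCV has them; the pictures are not rectified), "origin" and "orientation" of the camera in the world. Camera axes: x right, y down, z forward; pixel columns grow to the right and rows downward; lengths in m; the calibration is good to about 2 mm. A picture is of the moment at which its call begins. There is no depth.
- env.sign_off(): hands the job in; it is judged then, once.
Trained networks look in a picture, given as the dict that the camera call returned (one of the last four; its "shot" number tells which), for a name from the list of things; names that differ only in an ending like _2 or _b are one class to them, and where a whole thing is asked for, a point or a joint stands for the part that bears it (a point fixed in the world has none). Each returns a list of dicts, best first, with "p" (0 to 1); they miss things now and then, are a little off and sometimes report something else, mostly with a low value. They report only what shows in the picture. A call takes as long as a camera call. They do not tell look-alikes from the thing itself.
- models.search_frame(picture, target): "centre" ([column, row] in pixels, amid what is visible of it).
- models.cut_out(picture, target): "pixels" (400x640 bool, what is visible of it) and "centre" ([column, row] in pixels, amid what is visible of it).
The state is a dict: "time_s": time; "qpos": joint angles; "joint_velocities": joint speeds; "effort": joint torques, N m; "tool_pos": TCP position; "tool_rot": TCP orientation; "force": force on the tool from outside, world axes, zero at the start; "wrist_torque": the same for the moment, N m; "grip_width": finger opening in m; "grasp_force": force on a finger pad.
Only numpy, scipy, OpenCV 4.12 (cv2) and the standard library are available. Lean on these libraries where they do the work, as an engineer would, in place of code of your own. Each camera call takes 0.05 s, during which the arm holds its last target. There are 200 camera calls.

## Working session

There is one attempt and no reset: what is moved stays moved. The work goes in short steps, Python scripts to look and compute and a tool call to move; the robot and the scene stay as the last step left them, time stands still between calls to the robot, and variables do not carry over. Pictures are saved under pics/ and viewed, at most 10 in all, crops included, and the job is handed in when it is done.

Besides the shell and the picture viewer there is one more tool, called after "Request:" as name(argument=value, ...), one argument or row to a line, values as JSON. drive_tool: Moves the arm, as the interface text tells. Its arguments: {"type":"object","properties":{"angular":{"type":"array","items":{"type":"array","items":{"type":"number"}}},"delta_pos":{"type":"array","items":{"type":"array","items":{"type":"number"}}},"gripper":{"type":"array","items":{"type":"number"}},"squeeze":{"type":"number"}},"required":["angular","delta_pos","gripper"]}

```bash
mkdir -p pics; cat > h.py <<'E'
import numpy as np, cv2
from cell import telemetry, eyes, env, models
from scipy.spatial.transform import Rotation as R
E
python3 - <<'E'
from h import *
o=telemetry.get_obs(); print(o['time_s'],o['tool_pos'],o['tool_rot'],env.finger_overhang)
for n in ('top','scene'):
    p=eyes.read_camera(n); cv2.imwrite(f'pics/{n}0.png',p['pixels'][:,:,::-1])
    print(n,p['origin'],p['orientation'],p['mtx'],p['D'])
    np.savez(f'{n}.npz',**{k:np.array(v) for k,v in p.items()})
    for t in ('proud_pot_handle','home_pot_handle','panel_top','tin'):
        print(t,[(np.round(d['centre']),round(d['p'],2)) for d in models.search_frame(p,t)][:5])
E
```

```text
0.0 [ 0.17555656 -0.62529204  0.23542855] [-1.79888603e+02  6.76676095e-03  1.56888748e+01] 0.014
top [0.53978092 0.06147542 0.90236849] [-172.3893023     0.88999936  -88.75453936] [[388.10893922   0.         321.31679164]
 [  0.         388.10893922 199.70644018]
 [  0.           0.           1.        ]] [-0.05353614  0.          0.          0.          0.        ]
proud_pot_handle [(array([207., 253.]), 0.83), (array([287., 223.]), 0.58)]
home_pot_handle [(array([416., 236.]), 0.67)]
panel_top [(array([345., 241.]), 0.77)]
tin [(array([360., 172.]), 0.84)]
scene [1.12171905 0.1705891  0.69704849] [-140.589117     -0.91571153   99.637773  ] [[392.83307772   0.         322.12930364]
 [  0.         392.83307772 189.75006853]
 [  0.           0.           1.        ]] [-0.00471829  0.          0.          0.          0.        ]
proud_pot_handle [(array([348., 190.]), 0.75)]
home_pot_handle [(array([226., 166.]), 0.74)]
panel_top [(array([304., 194.]), 0.92)]
tin [(array([264., 215.]), 0.62)]
```

View pics/top0.png

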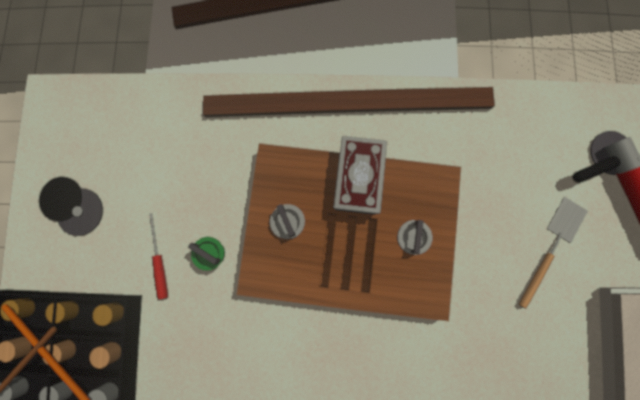

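View pics/scene0.png

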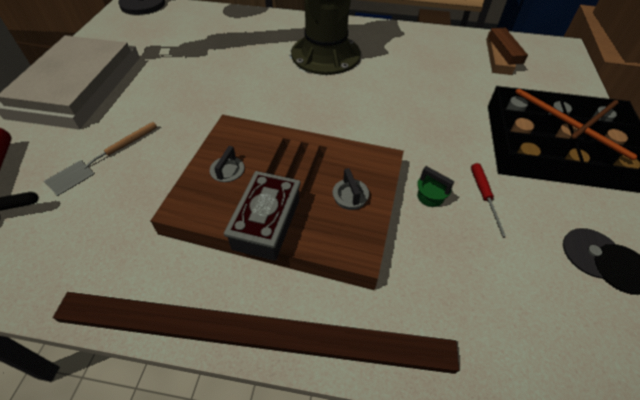

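Candidates in the top view: (207,253) is a green pot on the bench (the look-alike), (287,223) is a steel pot in the left pocket with its bar turned, and (416,236) is a steel pot with its bar in line with the slots (the home one). The pot at (287,223) fits the description. I'll confirm it in one crop and measure.

```bash
cat >> h.py <<'E'
def load(n): return dict(np.load(f'{n}.npz'))
def rot(p): return R.from_euler('xyz',p['orientation'],degrees=True).as_matrix()
def ray(p,uv):
    q=cv2.undistortPoints(np.array([[uv]],float),p['mtx'],np.array(p['D'],float)).ravel()
    return rot(p)@np.array([q[0],q[1],1.])
def onz(p,uv,z):
    d=ray(p,uv); o=np.array(p['origin']); return o+d*(z-o[2])/d[2]
def tri(ps,uvs):
    A=np.zeros((3,3));b=np.zeros(3)
    for p,uv in zip(ps,uvs):
        d=ray(p,uv);d/=np.linalg.norm(d);M=np.eye(3)-np.outer(d,d);A+=M;b+=M@p['origin']
    return np.linalg.solve(A,b)
def proj(p,X):
    r=rot(p).T; t=-r@np.array(p['origin']); return cv2.projectPoints(np.array(X,float).reshape(-1,1,3),cv2.Rodrigues(r)[0],t,p['mtx'],np.array(p['D'],float))[0].reshape(-1,2)
E
python3 - <<'E'
from h import *
t,s=load('top'),load('scene')
print('proud tri',tri([t,s],[(287,223),(348,190)]),'home tri',tri([t,s],[(416,236),(226,166)]))
c=np.array([onz(t,u,.05) for u in [(258,144),(461,167),(448,320),(236,297)]])
print(c.round(3)); print('ctr',c.mean(0)); 
for a,b in ((0,3),(1,2)):
    d=c[a]-c[b];print(np.degrees(np.arctan2(d[1],d[0])),np.linalg.norm(d))
d=c[0]-c[1];print(np.degrees(np.arctan2(d[1],d[0]))-90,np.linalg.norm(d))
im=t['pixels'][190:255,245:330,::-1]; a=cv2.resize(im,None,fx=7,fy=7,interpolation=cv2.INTER_CUBIC)
im=s['pixels'][155:220,315:400,::-1]; b=cv2.resize(im,None,fx=4.6,fy=4.6,interpolation=cv2.INTER_CUBIC)
W=a.shape[1]; a=cv2.resize(a,(400,306));b=cv2.resize(b,(400,306))
cv2.imwrite('pics/crop.png',np.clip(np.hstack([a,b])*1.5,0,255))
E
```

```text
proud tri [0.59924731 0.14836589 0.06592601] home tri [ 0.57639824 -0.12750336  0.06109559]
[[ 0.778  0.224  0.05 ]
 [ 0.734 -0.235  0.05 ]
 [ 0.399 -0.2    0.05 ]
 [ 0.437  0.257  0.05 ]]
ctr [0.58704314 0.01164361 0.05      ]
-5.602854721965818 0.3424137654475429
-6.01399598638703 0.3364308798316871
-5.548475806724795 0.46071940206839657[ WARN:0@0.288] global loadsave.cpp:1063 imwrite_ Unsupported depth image for selected encoder is fallbacked to CV_8U.
```

View pics/crop.png

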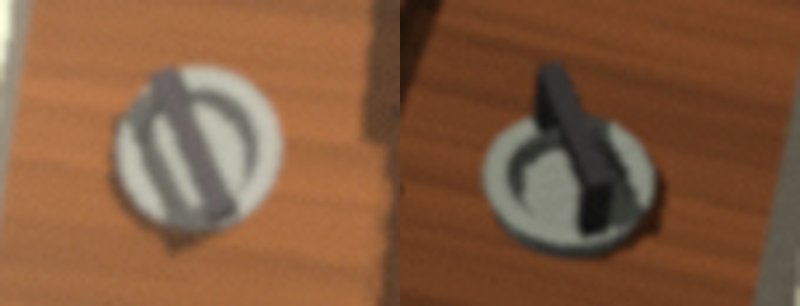

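The crop confirms it: a steel pot, flange proud of the panel, bar turned anticlockwise from the slots. The bar ends are at about (281,206) and (291,235) in the top view. Next I work out the bar pose and the travel.

```bash
python3 - <<'E'
from h import *
t,s=load('top'),load('scene')
a,b=onz(t,(280.7,206.2),.103),onz(t,(291,235),.103)
d=a-b;print('bar',(a+b)/2,np.degrees(np.arctan2(d[1],d[0])),np.linalg.norm(d))
k=4.706
a2,b2=onz(s,(315+550/k,155+68/k),.103),onz(s,(315+597/k,155+185/k),.103)
d=b2-a2;print('bar scene',(a2+b2)/2,a2,b2,np.degrees(np.arctan2(d[1],d[0])),np.linalg.norm(d))
T=lambda ps,D:R.from_euler('z',ps,degrees=True).as_matrix()@np.diag([1,-1,-1.])
o=telemetry.get_obs();P=np.array(o['tool_pos'])
Q=R.from_euler('xyz',o['tool_rot'],degrees=True).as_matrix()
for w in ([.5,-.35,.24],[.601,.151,.2]):
    print('tool cm',Q.T@(np.array(w)-P)*100);P=np.array(w)
E
```

```text
bar [0.6014412  0.14865386 0.103     ] 21.514791036748036 0.0636259997215373
bar scene [0.5763964  0.32069721 0.103     ] [0.54477948 0.31131254 0.103     ] [0.60801331 0.33008188 0.103     ] 16.5321714058005 0.06596064357845993
tool cm [ 38.67906391 -17.78368322  -0.34653905]
tool cm [ 23.27076273 -45.50289913   3.99722062]
```

Request:
drive_tool(
  angular=[
    [0,0,0],
    [0,0,0],
    [0,0,0],
    [0,0,0],
    [0,0,0],
    [0,0,0],
    [0,0,0],
    [0,0,0],
    [0,0,0],
    [0,0,0],
    [0,0,0],
    [0,0,0],
    [0,0,0],
    [0,0,0],
    [0,0,0],
    [0,0,0],
  ],
  delta_pos=[
    [2.42,-1.11,0],
    [2.42,-1.11,0],
    [2.42,-1.11,0],
    [2.42,-1.11,0],
    [2.42,-1.11,0],
    [2.42,-1.11,0],
    [2.42,-1.11,0],
    [2.42,-1.11,0],
    [2.42,-1.11,0],
    [2.42,-1.11,0],
    [2.42,-1.11,0],
    [2.42,-1.11,0],
    [2.42,-1.11,0],
    [2.42,-1.11,0],
    [2.42,-1.11,0],
    [2.42,-1.11,0],
  ],
  gripper=[5,5,5,5,5,5,5,5,5,5,5,5,5,5,5,5],
)

```text
time_s: 2.1
tool_pos: [0.5012, -0.3495, 0.2367]
tool_rot: [180.0, -0.0, 15.7]
force: [0.3, 0.1, 0.3]
grip_width: 0.0501
grasp_force: 0.0
```

Request:
drive_tool(
  angular=[
    [0,0,0],
    [0,0,0],
    [0,0,0],
    [0,0,0],
    [0,0,0],
    [0,0,0],
    [0,0,0],
    [0,0,0],
    [0,0,0],
    [0,0,0],
    [0,0,0],
    [0,0,0],
    [0,0,0],
    [0,0,0],
    [0,0,0],
    [0,0,0],
    [0,0,0],
    [0,0,0],
    [0,0,0],
  ],
  delta_pos=[
    [1.29,-2.53,0.2],
    [1.29,-2.53,0.2],
    [1.29,-2.53,0.2],
    [1.29,-2.53,0.2],
    [1.29,-2.53,0.2],
    [1.29,-2.53,0.2],
    [1.29,-2.53,0.2],
    [1.29,-2.53,0.2],
    [1.29,-2.53,0.2],
    [1.29,-2.53,0.2],
    [1.29,-2.53,0.2],
    [1.29,-2.53,0.2],
    [1.29,-2.53,0.2],
    [1.29,-2.53,0.2],
    [1.29,-2.53,0.2],
    [1.29,-2.53,0.2],
    [1.29,-2.53,0.2],
    [1.29,-2.53,0.2],
    [0,0,0],
  ],
  gripper=[5,5,5,5,5,5,5,5,5,5,5,5,5,5,5,5,5,5,5],
)

```text
time_s: 4.0
tool_pos: [0.6001, 0.1568, 0.2004]
tool_rot: [-179.8, -0.0, 16.1]
force: [-0.3, 0.7, -0.1]
grip_width: 0.0497
grasp_force: 0.0
```

```bash
python3 - <<'E'
from h import *
s=load('scene');k=4.706
for z in (.098,.104):
    a2,b2=onz(s,(315+150/k,155+68/k),z),onz(s,(315+197/k,155+185/k),z)
    d=b2-a2;print('bar scene',(a2+b2)/2,np.degrees(np.arctan2(d[1],d[0])),np.linalg.norm(d))
o=telemetry.get_obs();print(o['tool_pos'],o['tool_rot'],o['qpos'],o['force'],o['time_s'])
p=eyes.read_camera('scene');cv2.imwrite('pics/s1.png',cv2.resize(p['pixels'][90:240,240:440,::-1],(800,600),interpolation=cv2.INTER_CUBIC))
np.savez('s1.npz',**{k:np.array(v) for k,v in p.items()})
E
```

```text
bar scene [0.6029656 0.1526306 0.098    ] 24.134335811772594 0.06774233736915035
bar scene [0.60816138 0.15281047 0.104     ] 24.13433581177258 0.06706383799689601
[0.60009067 0.1567907  0.20039058] [-1.79794819e+02 -3.19195980e-02  1.60788377e+01] [ 12.06093567  19.43437592 -36.05202291  89.46402596  11.49646471
  74.85484194 -99.3590249 ] [-0.25253956  0.74984361 -0.10596651] 4.0
```

View pics/s1.png

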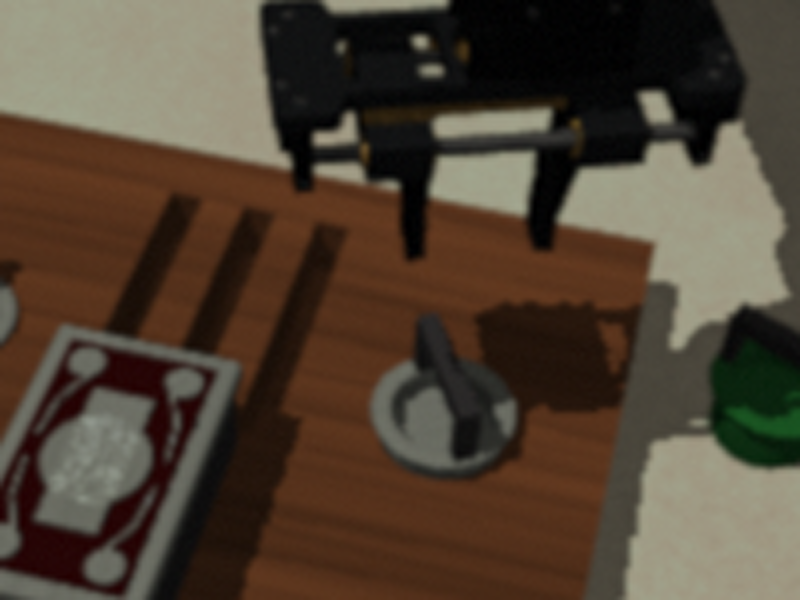

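The bar is centred at about (0.602, 0.150), yaw about 24°. In the crop the fingers are above and behind it. Now align and descend around the bar.

Request:
drive_tool(
  angular=[
    [0,0,-0.07],
    [0,0,-0.07],
    [0,0,0],
    [0,0,0],
    [0,0,0],
    [0,0,0],
    [0,0,0],
    [0,0,0],
    [0,0,0],
  ],
  delta_pos=[
    [0,0.35,0],
    [0,0.35,0],
    [0,0,2.5],
    [0,0,2.5],
    [0,0,2.0],
    [0,0,1.5],
    [0,0,1.0],
    [0,0,0.9],
    [0,0,0],
  ],
  gripper=[5,5,5,5,5,5,5,5,5],
)

```text
time_s: 4.95
tool_pos: [0.6026, 0.144, 0.0956]
tool_rot: [-180.0, 0.1, 23.7]
force: [-0.7, 0.6, -0.3]
grip_width: 0.05
grasp_force: 0.0
```

```bash
python3 - <<'E'
from h import *
o=telemetry.get_obs();print(o['tool_pos'],o['tool_rot'],o['force'],o['time_s'])
p=eyes.read_camera('scene');cv2.imwrite('pics/s2.png',cv2.resize(p['pixels'][130:220,300:420,::-1],(800,600),interpolation=cv2.INTER_CUBIC))
E
```

```text
[0.60260972 0.14396563 0.09563066] [-1.79993766e+02  8.40837623e-02  2.36925572e+01] [-0.65597779  0.62795389 -0.27060902] 4.95
```

View pics/s2.png

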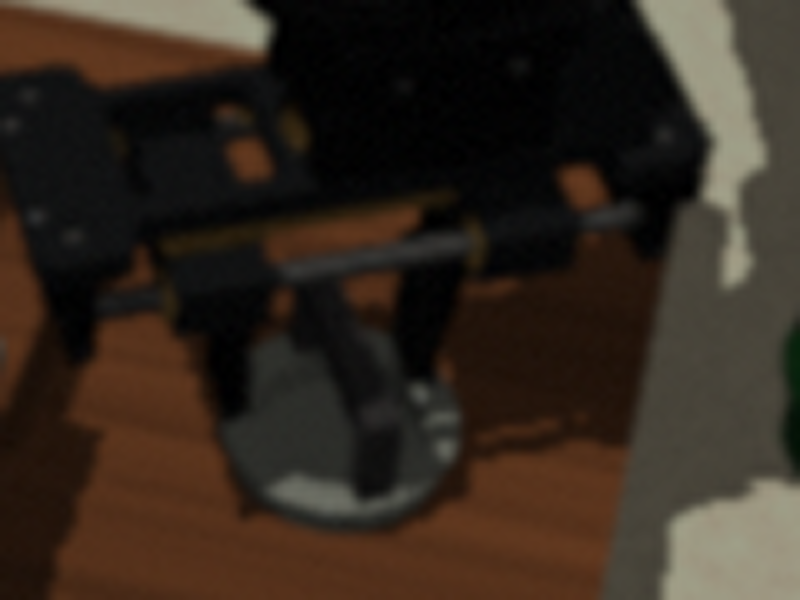

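The fingers straddle the bar: bar at about column 350, fingers at about 230 and 425 in the crop. Shift about 6 mm to +y, lower a bit, and close.

Request:
drive_tool(
  angular=[
    [0,0,0],
    [0,0,0],
    [0,0,0],
    [0,0,0],
    [0,0,0],
    [0,0,0],
    [0,0,0],
    [0,0,0],
    [0,0,0],
    [0,0,0],
  ],
  delta_pos=[
    [0.2,-0.5,0.3],
    [0,0,0],
    [0,0,0],
    [0,0,0],
    [0,0,0],
    [0,0,0],
    [0,0,0],
    [0,0,0],
    [0,0,0],
    [0,0,0],
  ],
  gripper=[5,5,3,2,1,0.5,0.5,0.5,0.5,0.5],
  squeeze=40,
)

```text
time_s: 6.0
tool_pos: [0.6026, 0.1503, 0.0935]
tool_rot: [-180.0, 0.0, 23.8]
force: [-0.8, 0.8, -0.3]
grip_width: 0.0115
grasp_force: 39.9
```

Request:
drive_tool(
  angular=[
    [0,0,0.04],
    [0,0,0.04],
    [0,0,0.04],
    [0,0,0.04],
    [0,0,0.04],
    [0,0,0.04],
    [0,0,0.04],
    [0,0,0.04],
    [0,0,0.04],
    [0,0,0.04],
    [0,0,0],
  ],
  delta_pos=[
    [0,0,0.1],
    [0,0,0.1],
    [0,0,0.1],
    [0,0,0.1],
    [0,0,0.1],
    [0,0,0.1],
    [0,0,0.1],
    [0,0,0.1],
    [0,0,0.1],
    [0,0,0.1],
    [0,0,0],
  ],
  gripper=[0.5,0.5,0.5,0.5,0.5,0.5,0.5,0.5,0.5,0.5,0.5],
)

```text
time_s: 7.1
tool_pos: [0.6029, 0.1506, 0.084]
tool_rot: [-180.0, -0.0, 0.8]
force: [-0.5, 1.5, 1.8]
grip_width: 0.0114
grasp_force: 39.9
```

Request:
drive_tool(
  angular=[
    [0,0,0.03],
    [0,0,0.03],
    [0,0,0.03],
    [0,0,0.025],
    [0,0,0],
    [0,0,0],
  ],
  delta_pos=[
    [0,0,0.1],
    [0,0,0.1],
    [0,0,0.1],
    [0,0,0.1],
    [0,0,0.1],
    [0,0,0],
  ],
  gripper=[0.5,0.5,0.5,0.5,0.5,0.5],
)

```text
time_s: 7.7
tool_pos: [0.6029, 0.1513, 0.0815]
tool_rot: [-180.0, -0.1, -5.7]
force: [-7.4, 1.8, 17.8]
grip_width: 0.0116
grasp_force: 40.5
```

Request:
drive_tool(
  angular=[
    [0,0,0],
    [0,0,0],
    [0,0,0],
  ],
  delta_pos=[
    [0,0,0.15],
    [0,0,0.15],
    [0,0,0],
  ],
  gripper=[0.5,0.5,0.5],
)

```text
time_s: 8.0
tool_pos: [0.603, 0.1513, 0.0814]
tool_rot: [180.0, -0.1, -5.7]
force: [-13.0, -0.0, 33.2]
grip_width: 0.0117
grasp_force: 40.5
```

```bash
python3 - <<'E'
from h import *
p=eyes.read_camera('scene');cv2.imwrite('pics/s3.png',cv2.resize(p['pixels'][130:220,300:420,::-1],(800,600),interpolation=cv2.INTER_CUBIC))
E
```

```text
(no output)
```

View pics/s3.png

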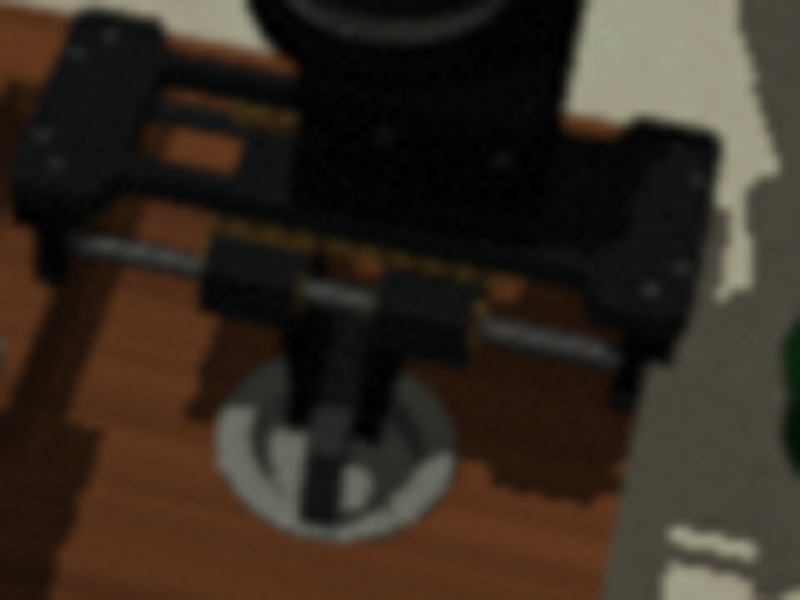

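The pot is stiffly at its stop, with 33 N and no further sinking, and the flange is flat on the panel around (335,450) in the crop. Relieve the load, open and rise.

Request:
drive_tool(
  angular=[
    [0,0,0],
    [0,0,0],
    [0,0,0],
    [0,0,0],
    [0,0,0],
    [0,0,0],
    [0,0,0],
    [0,0,0],
    [0,0,0],
    [0,0,0],
    [0,0,0],
    [0,0,0],
    [0,0,0],
    [0,0,0],
    [0,0,0],
    [0,0,0],
    [0,0,0],
    [0,0,0],
  ],
  delta_pos=[
    [0,0,-0.25],
    [0,0,-0.2],
    [0,0,0],
    [0,0,0],
    [0,0,0],
    [0,0,0],
    [0,0,0],
    [0,0,-1],
    [0,0,-2],
    [0,0,-2.5],
    [0,0,-2.5],
    [-3,0,-2],
    [-3,0,0],
    [-3,0,0],
    [-3,0,0],
    [-3,0,0],
    [0,0,0],
    [0,0,0],
  ],
  gripper=[0.5,0.5,4,4,4,4,4,4,4,4,4,4,4,4,4,4,4,4],
)

```text
time_s: 9.85
tool_pos: [0.454, 0.165, 0.181]
tool_rot: [180.0, -0.1, -5.8]
force: [-0.1, -0.5, 0.1]
grip_width: 0.04
grasp_force: 0.0
```

```bash
python3 - <<'E'
from h import *
o=telemetry.get_obs();print(o['tool_pos'],o['force'],o['time_s'])
p=eyes.read_camera('scene');cv2.imwrite('pics/s4.png',cv2.resize(p['pixels'][100:280,150:420,::-1],(800,533),interpolation=cv2.INTER_CUBIC))
E
```

```text
[0.45395157 0.16500856 0.18102591] [-0.07147388 -0.48299563  0.08541421] 9.85
```

View pics/s4.png

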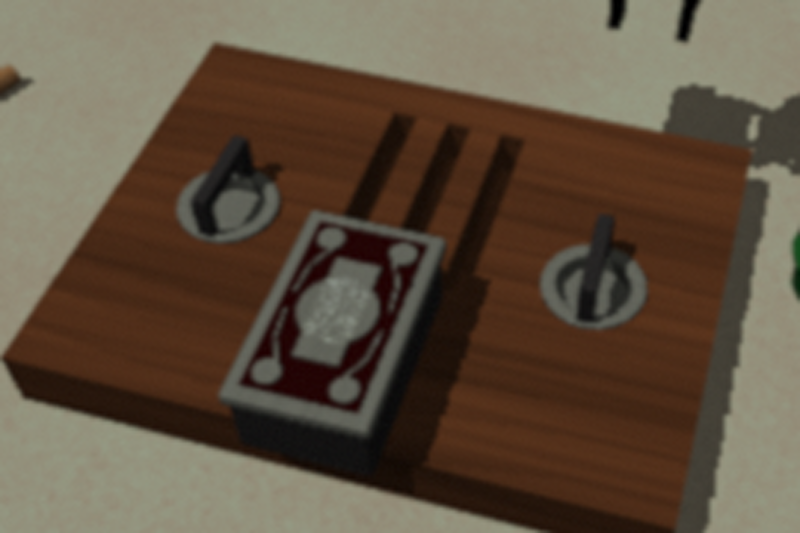

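```bash
python3 - <<'E'
from h import *
s=load('scene');k=2.963
def ang(a,b,z):
    a,b=[onz(s,(150+u/k,100+v/k),z) for u,v in (a,b)];d=b-a;print(np.degrees(np.arctan2(d[1],d[0])),np.linalg.norm(d),(a+b)/2)
ang((604,218),(588,292),.091)
ang((240,140),(203,205),.091)
ang((510,140),(450,270),.05)
ang((750,150),(678,530),.05)
p=eyes.read_camera('top');np.savez('top2.npz',**{k:np.array(v) for k,v in p.items()})
a=p['pixels'][195:255,250:330,::-1];b=p['pixels'][205:265,375:455,::-1]
f=lambda x:cv2.resize(x,(400,300),interpolation=cv2.INTER_CUBIC)
cv2.imwrite('pics/t2.png',cv2.convertScaleAbs(np.hstack([f(a),f(b)]),alpha=1.5))
E
```

```text
-2.3549797457232042 0.06737037105886771 [0.60812483 0.15272536 0.091     ]
-4.460325666230164 0.06696966830852077 [ 0.58000513 -0.12149375  0.091     ]
-8.27262563285082 0.1398602070951804 [0.5380087  0.06012744 0.05      ]
-5.2276849974677955 0.33853843447959464 [0.61368467 0.24250217 0.05      ]
```

View pics/t2.png

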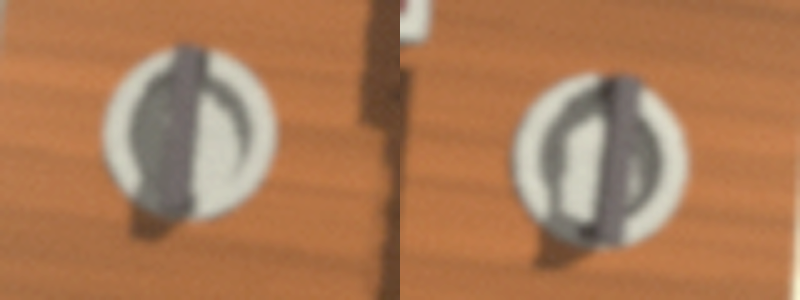

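Both bars now run in line with the slots: the seated pot's bar reads -2° and the panel about -6°. The two flanges and shadows match, and the tin and neighbour look untouched. Handing in.

```bash
python3 -c "
from h import *
print(env.sign_off())"
```

```text
the job is handed in; nothing more can be done
None
```

The proud pot is pressed home, its bar in line with the slots to within about 4° by camera. The neighbouring pot and the tin look unmoved, the gripper is clear, and the job is handed in at about 10 s; the sign-off returned no verdict.

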